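Sort the pastry rings back into their tins

TASK

Put the five washed pastry rings and frames away in the tin of their own shape, each standing upright on the tin's floor: the two round rings in the round tin with the tall one inside the wide one, the two square frames in the square tin with the tall one inside the wide one, and the long oblong frame lengthwise in the oblong tin. Let go of everything, and leave the salt shaker and the egg cup standing where they are.

Things in the scene. Friction and masses are not known exactly. Their poses are not given: they have to be found in the camera images.
- round_tin_floor (a point): Round shallow dark-steel baking tin, 156 mm across outside, 150 mm inside. Stands fixed on the worktop. This point is the centre of its inner floor, 3 mm above the worktop. Its rim is 20 mm above the worktop, walls 3 mm thick.
- square_tin_floor (a point): Square shallow dark-steel baking tin, 156 mm x 156 mm outside, 150 mm inside; sides along its x and y axes, z up. Stands fixed on the worktop. This point is the centre of its inner floor, 3 mm above the worktop. Its rim is 20 mm above the worktop, walls 3 mm thick.
- oblong_tin_floor (a point): Oblong shallow dark-steel baking tin, 96 mm x 170 mm outside (90 mm x 164 mm inside); its long side runs along its y axis, z up. Stands fixed on the worktop. This point is the centre of its inner floor, 3 mm above the worktop. Its rim is 20 mm above the worktop, walls 3 mm thick.
- wide_ring_mid (a point): Wide low round steel pastry ring, open at top and bottom, outer diameter 66 mm, inner 62 mm, 28 mm high, 70 g. Starts upright on the worktop. The point is its centre, half-way up; z is the ring's axis.
- tall_ring_mid (a point): Slim tall round steel pastry ring (a tube open at both ends), outer diameter 38 mm, 65 mm high, 60 g. Starts upright on the worktop. The point is its centre, half-way up; z is its axis. To set it down inside the wide ring hold it near its top (fingertips at least 33 mm above its foot), as fingers do not fit between the two rings.
- wide_frame_mid (a point): Wide low square steel pastry frame, four walls without top or bottom, 64 mm x 64 mm outside, 60 mm inside, 28 mm high, 80 g. Starts upright on the worktop. The point is its centre, half-way up; x and y are square to its sides, z up.
- tall_frame_mid (a point): Slim tall square steel pastry frame (a square tube open at both ends), 34 mm x 34 mm outside, 65 mm high, 70 g. Starts upright on the worktop. The point is its centre, half-way up; x and y are square to its sides, z is along its height. To set it down inside the wide frame hold it near its top (fingertips at least 33 mm above its foot), as fingers do not fit between the two frames.
- bar_frame_mid (a point): Oblong steel pastry frame, four walls without top or bottom, 90 mm long (its x axis) x 36 mm wide (its y axis) x 50 mm high, 80 g. Starts upright on the worktop. The point is its centre, half-way up.
- shaker_mid (a point): Bystander: small glass salt shaker with white cap, 37 mm across, 47 mm high, standing loose on the worktop. The point is on its axis, 23 mm up.
- egg_cup_mid (a point): Bystander: small turned wooden egg cup, 40 mm across, 41 mm high, standing loose on the worktop. The point is on its axis, 20 mm up.

How it is judged (in metres and radians):
At the end, for the whole second after the job is handed in: All five upright (0.12 rad), at rest, foot on their tin's floor (5 mm): wide pieces within 45 mm of their tin's centre, tall ring within 14 mm of the wide ring's centre, tall frame within 21 mm of the wide frame's, oblong frame within 30 x 45 mm of its tin's centre and 0.35 rad of its length (z of wide_ring_mid in the frame of round_tin_floor between 0.009 and 0.019 m and angle between each of wide_ring_mid, tall_ring_mid, wide_frame_mid, tall_frame_mid, bar_frame_mid's own z axis and vertical below 0.12 rad and linear speed of each of wide_ring, tall_ring, wide_frame, tall_frame, bar_frame below 0.02 m/s and angular speed of each of wide_ring, tall_ring, wide_frame, tall_frame, bar_frame below 0.2 rad/s and z of tall_ring_mid in the frame of round_tin_floor between 0.0275 and 0.0375 m and z of wide_frame_mid in the frame of square_tin_floor between 0.009 and 0.019 m and z of tall_frame_mid in the frame of square_tin_floor between 0.0275 and 0.0375 m and z of bar_frame_mid in the frame of oblong_tin_floor between 0.02 and 0.03 m and horizontal distance between wide_ring_mid and round_tin_floor below 0.045 m and horizontal distance between tall_ring_mid and wide_ring_mid below 0.014 m and x of wide_frame_mid in the frame of square_tin_floor between -0.045 and 0.045 m and y of wide_frame_mid in the frame of square_tin_floor between -0.045 and 0.045 m and horizontal distance between tall_frame_mid and wide_frame_mid below 0.021 m and x of bar_frame_mid in the frame of oblong_tin_floor between -0.03 and 0.03 m and y of bar_frame_mid in the frame of oblong_tin_floor between -0.045 and 0.045 m and angle between the x axis of bar_frame_mid and the y axis of oblong_tin_floor, either way round below 0.35 rad); the robot touches nothing.
It fails at once if the shaker is pushed more than 30 mm or tipped over (distance of shaker_mid from where it was at the start of the episode above 0.03 m or angle between shaker_mid's own z axis and vertical above 0.6 rad).
It fails at once if the egg cup is pushed more than 30 mm or tipped over (distance of egg_cup_mid from where it was at the start of the episode above 0.03 m or angle between egg_cup_mid's own z axis and vertical above 0.6 rad).
It also fails if it takes over 122 s, if anything falls off the work surface, if the arm or the gripper's body presses on something with over 40 N, if the wrist force passes 120 N, or if a joint passes its speed limit or range.

ROBOT

A 6-joint arm with a two-finger parallel gripper is mounted at the origin on the work surface. World frame = base frame: x ahead of the robot, y to its left, z up, the work surface at z = 0. Lengths are in m, angles in degrees, forces in N, time in s.
With the tool pointing down it reaches from about 0.3 to 0.875 m from the base axis. Payload 6.4 kg.
Tool frame: the origin (TCP) lies between the finger pads; the fingertips stand 19 mm ahead of it and the grasp point (between the pads) is the TCP; z points along the fingers, y is the direction in which the jaws open and shut (so a half turn about z gives the same grasp; the last joint's range is limited). The gripper opens to 85 mm and grips with 20 to 120 N. Pads are 22 mm wide; open, the fingers measure 114 mm over their backs; the gripper's body (76 mm by 85 mm) begins 54 mm behind the grasp point. The pads swing forward as they close: fully open they stand 13 mm farther back than shut.
Start: joints at [58.425, 10.359, 92.074, -0, 77.567, -11.82], TCP at [0.194, 0.541, 0.25] pointing down, gripper open.
Joint ranges: [-171.53, 171.53], [-51.25, 118.39], [17.06, 147.69], [-65.23, 245.23], [0, 150.52], [-178.68, 178.68]. Speed limits (degrees/s): [147.25, 147.25, 172.46, 180, 180, 180].

INTERFACE

Orientations are given as a 3x3 rotation matrix whose columns are the frame's x, y, z axes.
In Python, from station import env gives the robot as it stands.
- The arm moves only by the shell command python3 -m inch 'ROWS' [OPENING] [FORCE]. ROWS is JSON, a list of rows, each a list of 6 numbers: the shift along the world's x, y, z in mm, then the turn, a rotation vector about the world's x, y, z in rad. A call has 1 to 12 rows; each row shifts and turns the commanded pose from where the row before left it; what a row does not reach is not made up. A row lasts 1/10 s, in which the tool goes at most 50 mm and 8.59 degrees, less where a joint would pass 70% of its speed; a pose out of reach is approached as far as the arm can. A call with a gripper value outside its range is refused whole. OPENING is the finger opening in mm, from 0 to 85.4, set as the call begins (- or left out, the last holds). The fingers move at their own pace and stop on an object; FORCE is the grip in N (left out, the last holds). Time passes only in rows, so rows that do not move let the fingers close. It gives the time, the measured TCP pose, the force and the opening at its end, in the units of the state.
- env.get_obs(): the state, without advancing time (a new reading comes with each control period).
- env.capture(name): name is "scene" or "top"; returns the picture (400x640x3 uint8, blue, green, red); there is no depth.
- env.camera_info(name): a dict with "fx", "fy", "cx", "cy" (pixels), "camera_from_world" (4x4, takes a point from world to camera coordinates). Camera axes: x right, y down, z forward; pixel columns grow to the right and rows downward; lengths in m; the calibration is good to about 2 mm. A picture is of the moment at which its call begins. camera_info takes no time and is no camera call.
- env.job_done(): hands the job in, once; it reports no verdict.
Trained networks look in the newest picture that a camera, given by its name, has taken for a name from the list of things; names that differ only in an ending like _2 or _b are one class to them, and where a whole thing is asked for, a point or a joint stands for the part that bears it (a point fixed in the world has none). Each returns a list of dicts, best first, with "conf" (0 to 1); they miss things now and then, are a little off and sometimes report something else, mostly with a low value. They report only what shows in the picture. A call takes as long as a camera call.
- env.trace(camera, query): "pixels" (400x640 bool, what is visible of it) and "bbox" ([left, top, right, bottom] in pixels, round what is visible of it).
The state is a dict: "time_s": time; "q": joint angles; "qvel": joint speeds; "tau": joint torques, N m; "eef_pos": TCP position; "eef_rot": TCP orientation; "wrist_force": force on the tool from outside, world axes, zero at the start; "wrist_torque": the same for the moment, N m; "gripper_width": opening from 0.0 (shut) to 1.0 (fully open).
Only numpy, scipy, OpenCV 4.12 (cv2) and the standard library are available. Lean on these libraries where they do the work, as an engineer would, in place of code of your own. Each camera call takes 0.05 s, during which the arm holds its last target. There are 200 camera calls.

## Working session

There is one attempt and no reset: what is moved stays moved. The work goes in short steps, Python scripts to look and compute and a shell command to move; the robot and the scene stay as the last step left them, time stands still between calls to the robot, and variables do not carry over. Pictures are saved under pics/ and viewed, about 12 in all and at most 16, crops included, and the job is handed in when it is done.

```bash
mkdir -p pics; ls
python3 - <<'E'
from station import env
import cv2,numpy as np
for n in ("top","scene"):
    im=env.capture(n); cv2.imwrite(f"pics/{n}0.png",im)
    c=env.camera_info(n); print(n,c["fx"],c["fy"],c["cx"],c["cy"]); print(np.round(c["camera_from_world"],3).tolist())
names="round_tin_floor square_tin_floor oblong_tin_floor wide_ring_mid tall_ring_mid wide_frame_mid tall_frame_mid bar_frame_mid shaker_mid egg_cup_mid".split()
for n in names:
    for cam in ("top","scene"):
        try:
            print(n,cam,[(round(d["conf"],2),np.round(d["bbox"]).tolist(),int(d["pixels"].sum())) for d in env.trace(cam,n)][:3])
        except Exception as e: print(n,cam,e)
print(env.get_obs()["time_s"],env.get_obs()["eef_rot"])
E
```

```text
pics
top 414.16281484544277 414.16281484544277 318.3717462148331 199.570359611257
[[0.002, -1.0, 0.027, -0.015], [-0.984, -0.007, -0.181, 0.53], [0.181, -0.026, -0.983, 0.933], [0.0, 0.0, 0.0, 1.0]]
scene 392.69720488082663 392.69720488082663 319.7618907351824 199.18004706097562
[[0.368, 0.93, -0.01, -0.197], [0.806, -0.324, -0.495, -0.399], [-0.463, 0.174, -0.869, 1.155], [0.0, 0.0, 0.0, 1.0]]
round_tin_floor top [(0.56, [128.0, 210.0, 195.0, 277.0], 3532)]
round_tin_floor scene [(0.73, [409.0, 104.0, 470.0, 161.0], 2591)]
square_tin_floor top [(0.4, [126.0, 210.0, 196.0, 277.0], 3474), (0.37, [371.0, 190.0, 392.0, 202.0], 286)]
square_tin_floor scene [(0.61, [277.0, 202.0, 378.0, 297.0], 5175), (0.23, [408.0, 106.0, 469.0, 162.0], 2508)]
oblong_tin_floor top [(0.7, [424.0, 219.0, 502.0, 276.0], 2936)]
oblong_tin_floor scene [(0.96, [108.0, 186.0, 199.0, 264.0], 3318), (0.71, [277.0, 203.0, 379.0, 298.0], 5174)]
wide_ring_mid top [(0.82, [224.0, 157.0, 247.0, 180.0], 146)]
wide_ring_mid scene [(0.6, [400.0, 196.0, 428.0, 227.0], 362)]
tall_ring_mid top [(0.48, [240.0, 238.0, 259.0, 
[... 371 characters left out ...]
ne [(0.93, [294.0, 162.0, 310.0, 187.0], 428)]
bar_frame_mid top [(0.66, [240.0, 236.0, 259.0, 257.0], 145), (0.56, [363.0, 213.0, 387.0, 253.0], 302)]
bar_frame_mid scene [(0.83, [235.0, 177.0, 270.0, 222.0], 661), (0.62, [352.0, 133.0, 368.0, 163.0], 395), (0.3, [246.0, 224.0, 259.0, 250.0], 333)]
shaker_mid top [(0.76, [242.0, 193.0, 258.0, 208.0], 239)]
shaker_mid scene [(0.88, [374.0, 177.0, 392.0, 199.0], 329)]
egg_cup_mid top [(0.63, [372.0, 188.0, 391.0, 203.0], 257)]
egg_cup_mid scene [(0.72, [242.0, 225.0, 260.0, 248.0], 354)]
1.1 [[-9.41149980e-01  3.37989222e-01 -1.85186029e-05]
 [ 3.37989221e-01  9.41149981e-01  1.06020454e-05]
 [ 2.10121598e-05  3.71902667e-06 -1.00000000e+00]]
```

Run:
```python
import cv2
t=cv2.imread("pics/top0.png"); s=cv2.imread("pics/scene0.png")
cv2.imwrite("pics/a1.png",cv2.resize(t[130:300,110:520],None,fx=1.95,fy=1.95,interpolation=cv2.INTER_CUBIC))
cv2.imwrite("pics/a2.png",cv2.resize(s[80:310,90:490],None,fx=2,fy=2,interpolation=cv2.INTER_CUBIC))
```

```text
(no output)
```

View pics/a1.png

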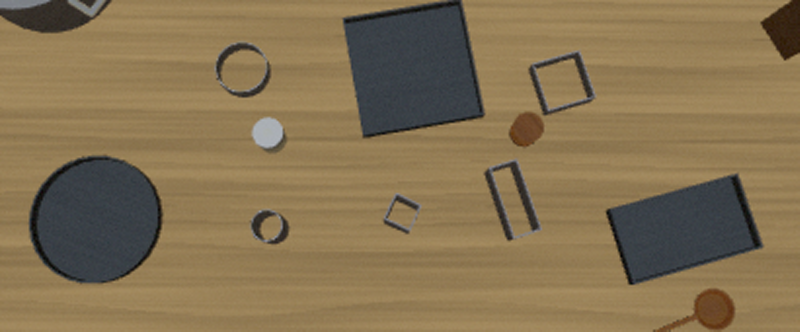

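View pics/a2.png

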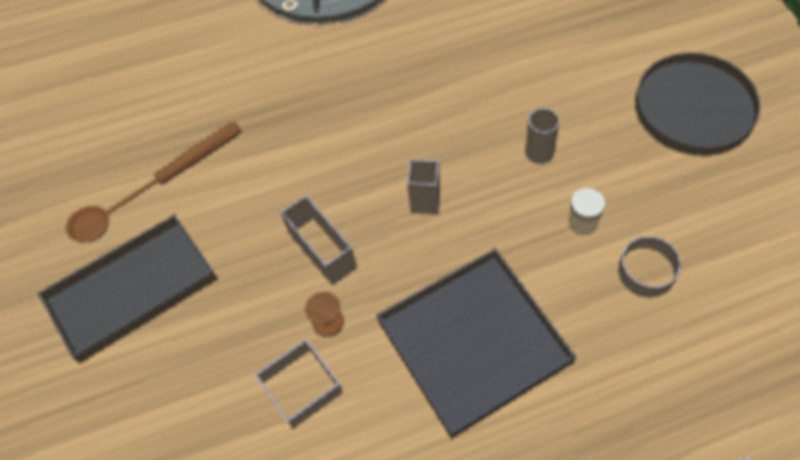

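The top view shows the round tin at left (crop 95,220), the square tin at top (413,68) and the oblong tin at right (685,230). The wide ring is at (242,70), the tall ring at (268,227), the tall frame at (402,214), the bar at (512,200) and the wide frame at (561,83). The shaker is at (267,133) and the egg cup at (526,129). The scene view agrees. I'll refine the poses by fitting projected edges in both views.

```bash
cat > fit.py <<'E'
import cv2,numpy as np
from station import env
from scipy.optimize import minimize
CI={n:env.camera_info(n) for n in ("top","scene")}
def proj(n,P):
    c=CI[n]; M=np.array(c["camera_from_world"]); Q=np.atleast_2d(P)@M[:3,:3].T+M[:3,3]
    return np.c_[c["fx"]*Q[:,0]/Q[:,2]+c["cx"],c["fy"]*Q[:,1]/Q[:,2]+c["cy"]]
def back(n,uv,z):
    c=CI[n]; M=np.array(c["camera_from_world"]); R=M[:3,:3]; o=-R.T@M[:3,3]
    d=R.T@np.array([(uv[0]-c["cx"])/c["fx"],(uv[1]-c["cy"])/c["fy"],1]); return (o+d*(z-o[2])/d[2])[:2]
def loop(a,b,z,rnd):
    t=np.linspace(-1,1,40)
    if rnd: th=np.linspace(0,2*np.pi,120,endpoint=False); p=np.c_[a/2*np.cos(th),a/2*np.sin(th)]
    else: p=np.r_[np.c_[t*a/2,0*t-b/2],np.c_[t*a/2,0*t+b/2],np.c_[0*t-a/2,t*b/2],np.c_[0*t+a/2,t*b/2]]
    return np.c_[p,np.full(len(p),z)]
# a,b,height,round,z0
S=dict(round_tin=(.156,.156,.020,1),square_tin=(.156,.156,.020,0),oblong_tin=(.096,.170,.020,0),wide_ring=(.066,.066,.028,1),
 tall_ring=(.038,.038,.065,1),wide_frame=(.064,.064,.028,0),tall_frame=(.034,.034,.065,0),bar=(.090,.036,.050,0),shaker=(.037,.037,.047,1),egg=(.040,.040,.041,1))
def pts(k,p,z0=0,rimonly=False):
    a,b,h,r=S[k]; c,s=np.cos(p[2]),np.sin(p[2])
    L=[loop(a,b,z0+h,r)]
    if not rimonly: L.append(loop(a,b,z0,r))
    L=np.vstack(L); L[:,:2]=L[:,:2]@np.array([[c,s],[-s,c]])+p[:2]; return L
def edges(im):
    g=cv2.resize(im,None,fx=4,fy=4,interpolation=cv2.INTER_CUBIC); g=cv2.GaussianBlur(g,(0,0),3)
    e=np.max([cv2.Canny(g[...,i],20,50) for i in range(3)],0); return cv2.distanceTransform(255-e,cv2.DIST_L2,5)/4
def fit(k,p0,D,cams=("top","scene"),z0=0,rimonly=True):
    def f(p):
        tot=0
        for n in cams:
            uv=proj(n,pts(k,p,z0,rimonly)); d=cv2.remap(D[n],((uv[:,0]+.5)*4-.5).astype(np.float32),((uv[:,1]+.5)*4-.5).astype(np.float32),1,borderMode=cv2.BORDER_REPLICATE)
            tot+=np.mean(np.minimum(d,3)**1)
        return tot/len(cams)
    best=None
    for dx in(-.006,0,.006):
     for dy in(-.006,0,.006):
      for da in((0,) if S[k][3] else(-.12,0,.12)):
        q=np.array(p0)+[dx,dy,da]; r=minimize(f,q,method="Nelder-Mead",options=dict(initial_simplex=[q,q+[.004,0,0],q+[0,.004,0],q+[0,0,.08]],maxiter=150))
        if best is None or r.fun<best.fun: best=r
    return best.x,best.fun
def draw(im,n,k,p,z0=0,col=(0,255,0),sc=3,off=(0,0)):
    for u,v in proj(n,pts(k,p,z0)): cv2.circle(im,(int((u+.5-off[0])*sc),int((v+.5-off[1])*sc)),0,col,-1)
E
cat > m1.py <<'E'
from fit import *
I={n:cv2.imread(f"pics/{n}0.png") for n in CI}; D={n:edges(I[n]) for n in I}
px=dict(round_tin=(95,220),square_tin=(413,68),oblong_tin=(685,230),wide_ring=(242,69),tall_ring=(269,226),wide_frame=(561,83),tall_frame=(402,213),bar=(512,200),shaker=(267,133),egg=(526,129))
a0=dict(square_tin=.17,oblong_tin=.25,wide_frame=.3,tall_frame=-.45,bar=-.25)  # rough, px-frame
dirs=dict(square_tin=((344,18),(462,0)),oblong_tin=((632,284),(608,211)),wide_frame=((529,67),(578,53)),tall_frame=((397,195),(420,208)),bar=((486,170),(510,238)))
import json;R={}
for k,(u,v) in px.items():
    z=S[k][2]; T=lambda q:np.array([q[0]/1.95+110-.25,q[1]/1.95+130-.25])
    p=back("top",T((u,v)),z); a=0
    if k in dirs:
        d=back("top",T(dirs[k][1]),z)-back("top",T(dirs[k][0]),z); a=np.arctan2(d[1],d[0])
        if k=="oblong_tin": pass
    out=[fit(k,[*p,a],D,c) for c in (("top","scene"),("top",),("scene",))]
    R[k]=out[0][0].tolist(); print(k,np.round([*p,a],3),*[(np.round(o[0],4).tolist(),round(o[1],2)) for o in out])
json.dump(R,open("poses.json","w"))
for n,(x0,x1,y0,y1) in dict(top=(110,520,130,300),scene=(90,490,80,310)).items():
    im=cv2.resize(I[n][y0:y1,x0:x1],None,fx=1.95,fy=1.95,interpolation=cv2.INTER_CUBIC)
    for k in R: draw(im,n,k,R[k],sc=1.95,off=(x0,y0))
    cv2.imwrite(f"pics/fit_{n}.png",im)
E
python3 m1.py
```

```text
round_tin [0.429 0.366 0.   ] ([0.432, 0.3647, -0.0847], np.float64(0.69)) ([0.4309, 0.364, 0.1036], np.float64(0.19)) ([0.439, 0.3605, 0.0349], np.float64(0.78))
square_tin [ 0.624 -0.021 -1.401] ([0.6287, -0.02, -1.3897], np.float64(0.4)) ([0.6243, -0.0202, -1.3898], np.float64(0.19)) ([0.6318, -0.0208, -1.3903], np.float64(0.2))
oblong_tin [ 0.42  -0.357  0.281] ([0.4233, -0.358, 0.2724], np.float64(0.5)) ([0.4233, -0.3584, 0.2728], np.float64(0.12)) ([0.4249, -0.3571, 0.2751], np.float64(0.81))
wide_ring [0.618 0.194 0.   ] ([0.6214, 0.1945, -0.003], np.float64(0.36)) ([0.6196, 0.1952, -0.091], np.float64(0.32)) ([0.6223, 0.1946, 0.0696], np.float64(0.33))
tall_ring [0.42  0.149 0.   ] ([0.4218, 0.1503, 0.0681], np.float64(0.73)) ([0.4203, 0.1509, 0.1405], np.float64(0.36)) ([0.4241, 0.1508, 0.0099], np.float64(0.97))
wide_frame [ 0.604 -0.207 -1.278] ([0.6082, -0.2094, -1.2828], np.float64(0.54)) ([0.6064, -0.2096, -1.2772], np.float64(0.2)) ([0.609, -0.2093, -1.2816], np.float64(0.68))
tall_frame [ 0.436 -0.006 -2.082] ([0.4394, -0.0048, -2.0315], np.float64(0.36)) ([0.4336, -0.0057, -2.0133], np.float64(0.21)) ([0.4404, -0.0049, -1.9541], np.float64(0.23))
bar [ 0.453 -0.139 -2.817] ([0.4567, -0.1411, -2.8124], np.float64(0.54)) ([0.4544, -0.1408, -2.8192], np.float64(0.61)) ([0.4576, -0.1421, -2.8204], np.float64(0.18))
shaker [0.533 0.157 0.   ] ([0.5346, 0.1574, 0.1195], np.float64(0.07)) ([0.5346, 0.1572, -0.0133], np.float64(0.05)) ([0.5346, 0.1575, 0.1685], np.float64(0.07))
egg [ 0.542 -0.159  0.   ] ([0.5446, -0.1611, -0.0011], np.float64(0.9)) ([0.5431, -0.1604, 0.1868], np.float64(0.55)) ([0.547, -0.162, 0.0173], np.float64(0.89))
```

View pics/fit_top.png

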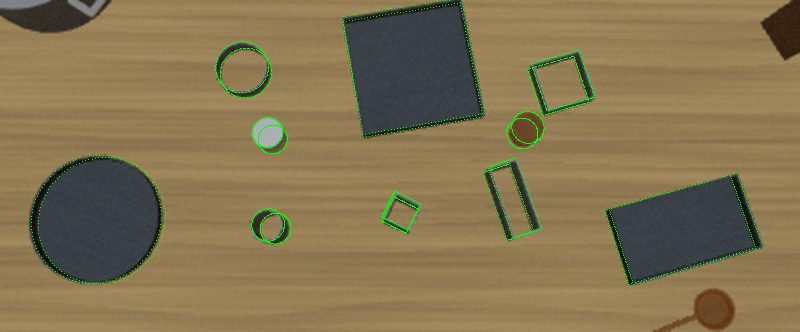

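View pics/fit_scene.png

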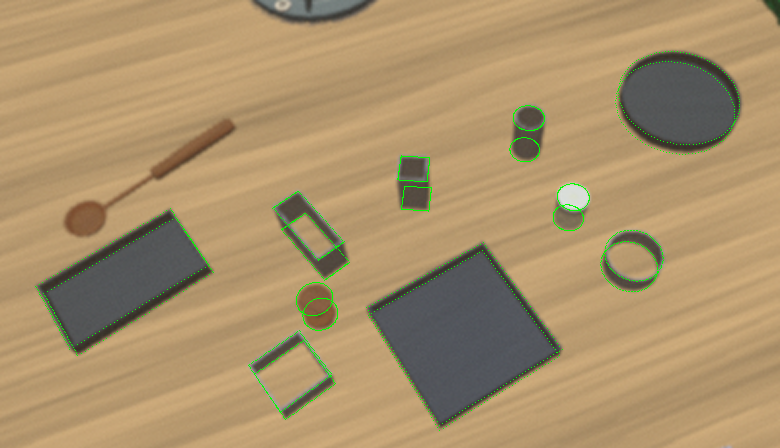

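The overlays match the outlines in both views, with the two cameras agreeing to about 3 mm (up to 8 mm along x for two of the tins). Starting with the wide ring.

```bash
python3 -m inch '[[38,-31,0,0,0,0],[38,-31,0,0,0,0],[38,-31,0,0,0,0],[38,-31,0,0,0,0],[38,-31,0,0,0,0],[38,-31,0,0,0,0],[38,-31,0,0,0,0],[38,-31,0,0,0,0],[38,-31,0,0,0,0],[38,-31,0,0,0,0],[38,-31,0,0,0,0],[9,-6,0,0,0,0]]' 85
```

```text
time_s: 2.3
eef_pos: [0.6247, 0.1899, 0.25]
eef_rot: [[-0.94, 0.342, 0.001], [0.342, 0.94, -0.001], [-0.002, -0.001, -1.0]]
wrist_force: [-0.1, -0.5, -0.7]
gripper_width: 0.992
```

```bash
python3 -m inch '[[0,0,-40,0,0,0],[0,0,-40,0,0,0],[0,0,-40,0,0,0],[0,0,-40,0,0,0],[0,0,-30,0,0,0],[0,0,-20,0,0,0],[0,0,-15,0,0,0],[0,0,0,0,0,0]]'; python3 -m inch '[[0,0,0,0,0,0],[0,0,0,0,0,0],[0,0,0,0,0,0],[0,0,0,0,0,0],[0,0,0,0,0,0],[0,0,0,0,0,0],[0,0,0,0,0,0],[0,0,0,0,0,0]]' 40 30
```

```text
time_s: 3.1
eef_pos: [0.6194, 0.1943, 0.0229]
eef_rot: [[-0.941, 0.338, -0.004], [0.338, 0.941, -0.0], [0.004, -0.002, -1.0]]
wrist_force: [-1.4, -0.5, -0.3]
gripper_width: 0.995
time_s: 3.9
eef_pos: [0.6227, 0.1945, 0.0272]
eef_rot: [[-0.941, 0.338, 0.003], [0.338, 0.941, 0.001], [-0.003, 0.002, -1.0]]
wrist_force: [-0.4, 1.5, 6.0]
gripper_width: 0.756
```

```bash
python3 -m inch '[[0,0,20,0,0,0],[0,0,40,0,0,0],[0,0,40,0,0,0],[-10,10,0,0,0,0],[-25,22,0,0,0,0],[-30,27,0,0,0,0],[-30,27,0,0,0,0],[-30,27,0,0,0,0],[-30,27,0,0,0,0],[-24,21,0,0,0,0],[-10,9,0,0,0,0],[0,0,0,0,0,0]]'; python3 -m inch '[[0,0,-25,0,0,0],[0,0,-25,0,0,0],[0,0,-20,0,0,0],[0,0,-15,0,0,0],[0,0,-5,0,0,0],[0,0,-3,0,0,0],[0,0,-2,0,0,0],[0,0,0,0,0,0],[0,0,0,0,0,0],[0,0,0,0,0,0]]'
```

```text
time_s: 5.1
eef_pos: [0.4309, 0.3651, 0.1251]
eef_rot: [[-0.942, 0.335, -0.0], [0.335, 0.942, -0.0], [0.0, -0.0, -1.0]]
wrist_force: [1.5, -0.2, -0.5]
gripper_width: 0.757
time_s: 6.1
eef_pos: [0.4327, 0.3645, 0.0309]
eef_rot: [[-0.941, 0.338, 0.001], [0.338, 0.941, 0.001], [-0.001, 0.001, -1.0]]
wrist_force: [0.5, -0.4, -1.2]
gripper_width: 0.756
```

```bash
python3 -m inch '[[0,0,0,0,0,0],[0,0,0,0,0,0],[0,0,0,0,0,0],[0,0,0,0,0,0],[0,0,15,0,0,0],[0,0,30,0,0,0],[0,0,40,0,0,0],[0,0,40,0,0,0]]' 85
python3 - <<'E'
from fit import *
import json
I={n:env.capture(n) for n in CI}; [cv2.imwrite(f"pics/{n}1.png",I[n]) for n in I]
D={n:edges(I[n]) for n in I}
for c in CI: print(c,fit("wide_ring",[.432,.3645,0],D,(c,),z0=.003))
P=json.load(open("poses.json"))
for k in("tall_ring","shaker"): print(k,[np.round(fit(k,P[k],D,(c,))[0][:2],4) for c in CI])
im=np.hstack([cv2.resize(I["top"][190:290,110:270],None,fx=2.4,fy=2.4),cv2.resize(I["scene"][90:190,330:490],None,fx=2.4,fy=2.4)]); cv2.imwrite("pics/b1.png",im)
E
```

```text
time_s: 6.9
eef_pos: [0.432, 0.364, 0.1574]
eef_rot: [[-0.941, 0.338, -0.0], [0.338, 0.941, -0.0], [0.0, -0.0, -1.0]]
wrist_force: [0.7, -0.0, 0.5]
gripper_width: 0.992
top (array([0.43130755, 0.36274083, 0.09267311]), np.float64(0.3676106333732605))
scene (array([0.43355654, 0.36138631, 0.12864574]), np.float64(0.9014649987220764))
tall_ring [array([0.4201, 0.1508]), array([0.4251, 0.1502])]
shaker [array([0.5346, 0.1572]), array([0.5346, 0.1575])]
```

View pics/b1.png

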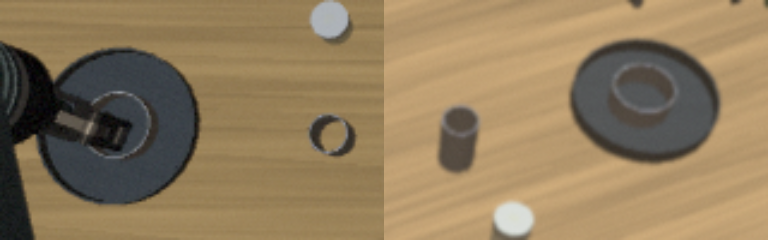

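The image shows the wide ring standing centred in the round tin (top crop about 118,125) and the shaker unmoved. Next is the tall ring.

```bash
python3 -m inch '[[-1,-20,0,0,0,0],[-1,-35,0,0,0,0],[-2,-40,0,0,0,0],[-2,-40,0,0,0,0],[-2,-40,0,0,0,0],[-2,-28,0,0,0,0],[-1,-10,0,0,0,0],[0,0,-30,0,0,0],[0,0,-30,0,0,0],[0,0,-25,0,0,0],[0,0,-12,0,0,0],[0,0,0,0,0,0]]' 75; python3 -m inch '[[0,0,0,0,0,0],[0,0,0,0,0,0],[0,0,0,0,0,0],[0,0,0,0,0,0],[0,0,0,0,0,0],[0,0,0,0,0,0],[0,0,0,0,0,0],[0,0,0,0,0,0],[0,0,0,0,0,0],[0,0,0,0,0,0]]' 20 30
```

```text
time_s: 8.2
eef_pos: [0.4201, 0.1515, 0.0571]
eef_rot: [[-0.941, 0.338, -0.003], [0.338, 0.941, -0.0], [0.003, -0.001, -1.0]]
wrist_force: [-0.1, -0.8, -0.1]
gripper_width: 0.88
time_s: 9.2
eef_pos: [0.4226, 0.1514, 0.0595]
eef_rot: [[-0.941, 0.338, 0.003], [0.338, 0.941, 0.0], [-0.002, 0.001, -1.0]]
wrist_force: [0.6, 1.5, 6.3]
gripper_width: 0.42
```

```bash
python3 -m inch '[[0,0,15,0,0,0],[0,0,30,0,0,0],[0,0,35,0,0,0],[1,15,0,0,0,0],[2,30,0,0,0,0],[2,38,0,0,0,0],[2,38,0,0,0,0],[2,38,0,0,0,0],[1,30,0,0,0,0],[1,18,0,0,0,0],[0,6,0,0,0,0],[0,0,0,0,0,0]]'
python3 - <<'E'
from fit import *
I={n:env.capture(n) for n in CI}; [cv2.imwrite(f"pics/{n}2.png",I[n]) for n in I]
D={n:edges(I[n]) for n in I}
print(env.get_obs()["eef_pos"],env.get_obs()["gripper_width"])
print([np.round(fit("tall_ring",[.432,.3635,0],D,(c,),z0=.080,rimonly=False),4) if 0 else fit("tall_ring",[.432,.3635,0],D,(c,),z0=.080) for c in CI])
im=np.hstack([cv2.resize(I["top"][190:290,110:270],None,fx=2.4,fy=2.4),cv2.resize(I["scene"][60:160,360:520],None,fx=2.4,fy=2.4)]); cv2.imwrite("pics/b2.png",im)
E
```

```text
time_s: 10.4
eef_pos: [0.432, 0.3644, 0.1381]
eef_rot: [[-0.942, 0.337, -0.0], [0.337, 0.942, -0.0], [0.0, -0.0, -1.0]]
wrist_force: [-0.6, 0.0, -1.6]
gripper_width: 0.42
[0.4321496  0.36330076 0.13809432] 0.41841321668658454
[(array([0.42500237, 0.34169176, 0.41870136]), np.float64(0.8370018005371094)), (array([0.43320714, 0.36224973, 0.12129226]), np.float64(0.6137170791625977))]
```

View pics/b2.png

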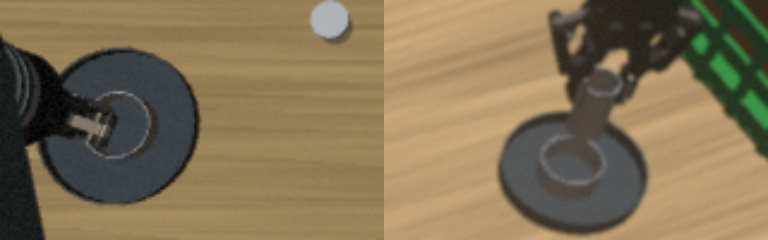

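The ring hangs upright above the centre of the wide ring. Lowering it now.

```bash
python3 -m inch '[[0,0,-20,0,0,0],[0,0,-25,0,0,0],[0,0,-15,0,0,0],[0,0,-8,0,0,0],[0,0,-4,0,0,0],[0,0,-3,0,0,0],[0,0,0,0,0,0],[0,0,0,0,0,0],[0,0,0,0,0,0]]'
```

```text
time_s: 11.4
eef_pos: [0.4327, 0.3645, 0.064]
eef_rot: [[-0.941, 0.338, 0.001], [0.338, 0.941, 0.001], [-0.001, 0.001, -1.0]]
wrist_force: [1.2, -0.1, -0.5]
gripper_width: 0.415
```

```bash
python3 -m inch '[[0,0,-1.5,0,0,0],[0,0,0,0,0,0],[0,0,0,0,0,0]]'; python3 -m inch '[[0,0,0,0,0,0],[0,0,0,0,0,0],[0,0,0,0,0,0],[0,0,0,0,0,0],[0,0,0,0,0,0],[0,0,15,0,0,0],[0,0,30,0,0,0],[0,0,40,0,0,0],[0,0,20,0,0,0]]' 75
```

```text
time_s: 11.7
eef_pos: [0.4329, 0.3645, 0.0626]
eef_rot: [[-0.941, 0.338, 0.001], [0.338, 0.941, 0.001], [-0.001, 0.001, -1.0]]
wrist_force: [-0.3, -0.5, 5.4]
gripper_width: 0.417
time_s: 12.6
eef_pos: [0.4338, 0.3651, 0.1715]
eef_rot: [[-0.941, 0.338, 0.005], [0.338, 0.941, 0.003], [-0.004, 0.004, -1.0]]
wrist_force: [0.6, 0.1, -0.0]
gripper_width: 0.875
```

```bash
python3 -m inch '[[13,-42,0,0,0,-0.075],[13,-42,0,0,0,-0.075],[13,-42,0,0,0,-0.075],[13,-42,0,0,0,-0.075],[13,-42,0,0,0,-0.075],[13,-42,0,0,0,-0.075],[13,-42,0,0,0,-0.075],[13,-42,0,0,0,-0.075],[13,-42,0,0,0,-0.075],[13,-42,0,0,0,-0.075],[13,-42,0,0,0,-0.075],[13,-42,0,0,0,-0.075]]' 85;  python3 -m inch '[[10,-38,0,0,0,-0.034],[10,-25,0,0,0,0],[0,-7,0,0,0,0],[0,0,0,0,0,0],[0,0,0,0,0,0],[0,0,0,0,0,0]]'
python3 - <<'E'
from fit import *
import json
I={n:env.capture(n) for n in CI}; [cv2.imwrite(f"pics/{n}3.png",I[n]) for n in I]
D={n:edges(I[n]) for n in I}
P=json.load(open("poses.json"))
for k,p,z in(("tall_ring",[.432,.3635,0],.003),("wide_ring",[.432,.3635,0],.003),("wide_frame",P["wide_frame"],0),("egg",P["egg"],0)): print(k,[(np.round(r[0],4),round(r[1],2)) for r in (fit(k,p,D,(c,),z) for c in CI)])
im=np.hstack([cv2.resize(I["top"][190:290,110:270],None,fx=2.4,fy=2.4),cv2.resize(I["scene"][60:160,360:520],None,fx=2.4,fy=2.4)]); cv2.imwrite("pics/b3.png",im)
E
```

```text
time_s: 13.8
eef_pos: [0.5889, -0.1418, 0.1683]
eef_rot: [[-0.317, 0.948, 0.001], [0.948, 0.317, -0.001], [-0.001, 0.001, -1.0]]
wrist_force: [-0.2, -0.2, 0.6]
gripper_width: 0.993
time_s: 14.4
eef_pos: [0.6081, -0.2082, 0.167]
eef_rot: [[-0.289, 0.957, -0.0], [0.957, 0.289, 0.0], [0.001, -0.0, -1.0]]
wrist_force: [-0.5, 0.5, 0.5]
gripper_width: 1.0
tall_ring [(array([0.4306, 0.365 , 0.0503]), np.float64(0.3)), (array([ 0.4282,  0.3644, -0.025 ]), np.float64(0.59))]
wide_ring [(array([0.4313, 0.3628, 0.1388]), np.float64(0.23)), (array([0.4332, 0.3609, 0.0425]), np.float64(1.13))]
wide_frame [(array([ 0.6371, -0.2016, -2.0889]), np.float64(1.76)), (array([ 0.6092, -0.2103, -1.2717]), np.float64(0.71))]
egg [(array([ 0.5568, -0.1532, -0.023 ]), np.float64(2.29)), (array([ 0.5472, -0.1617,  0.0326]), np.float64(0.83))]
```

View pics/b3.png

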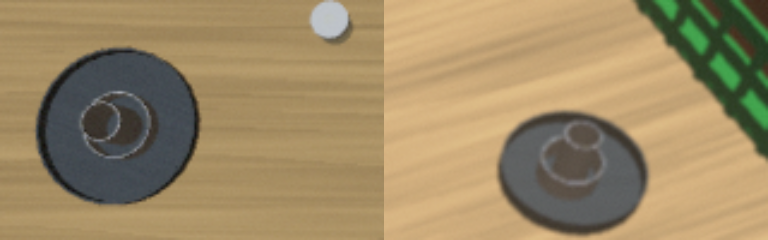

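The tall ring now stands nested in the wide ring, with centres agreeing to about 3 mm. Descending on the wide frame.

```bash
python3 -m inch '[[0,-1,-30,0,0,0],[0,0,-35,0,0,0],[0,0,-35,0,0,0],[0,0,-25,0,0,0],[0,0,-13,0,0,0],[0,0,-4,0,0,0],[0,0,0,0,0,0]]' 85; python3 -m inch '[[0,0,0,0,0,0],[0,0,0,0,0,0],[0,0,0,0,0,0],[0,0,0,0,0,0],[0,0,0,0,0,0],[0,0,0,0,0,0],[0,0,0,0,0,0],[0,0,0,0,0,0]]' 40 30;  python3 -m inch '[[0,0,15,0,0,0],[0,0,30,0,0,0],[0,0,40,0,0,0],[0,0,15,0,0,0],[0,0,0,0,0,0]]'
```

```text
time_s: 15.2
eef_pos: [0.6087, -0.2107, 0.0252]
eef_rot: [[-0.288, 0.958, 0.0], [0.958, 0.288, -0.0], [-0.0, 0.0, -1.0]]
wrist_force: [0.9, 0.1, 0.3]
gripper_width: 0.996
time_s: 16.0
eef_pos: [0.6097, -0.2115, 0.0269]
eef_rot: [[-0.288, 0.958, 0.003], [0.958, 0.288, -0.002], [-0.002, 0.002, -1.0]]
wrist_force: [0.4, 0.6, 6.8]
gripper_width: 0.74
time_s: 16.5
eef_pos: [0.6103, -0.2119, 0.1287]
eef_rot: [[-0.288, 0.958, 0.006], [0.958, 0.288, -0.003], [-0.005, 0.005, -1.0]]
wrist_force: [0.2, 0.5, -1.6]
gripper_width: 0.74
```

```bash
python3 -m inch '[[1,15,0,0,0,0],[3,30,0,0,0,0],[4,38,0,0,0,0],[4,38,0,0,0,0],[3,35,0,0,0,0],[2,24,0,0,0,0],[0,10,0,0,0,0],[0,0,-30,0,0,0],[0,0,-35,0,0,0],[0,0,-20,0,0,0],[0,0,-7,0,0,0],[0,0,-2,0,0,0]]';  python3 -m inch '[[0,0,0,0,0,0],[0,0,0,0,0,0],[0,0,-2,0,0,0],[0,0,0,0,0,0],[0,0,0,0,0,0]]'
```

```text
time_s: 17.7
eef_pos: [0.6234, -0.0207, 0.0296]
eef_rot: [[-0.288, 0.958, -0.005], [0.958, 0.288, 0.001], [0.002, -0.004, -1.0]]
wrist_force: [-7.8, 2.4, 12.6]
gripper_width: 0.739
time_s: 18.2
eef_pos: [0.6256, -0.0211, 0.0297]
eef_rot: [[-0.288, 0.958, 0.0], [0.958, 0.288, -0.0], [-0.0, 0.0, -1.0]]
wrist_force: [-2.9, 0.0, 6.5]
gripper_width: 0.742
```

Contact is firm on the floor. Releasing, then heading for the tall frame.

```bash
python3 -m inch '[[0,0,0,0,0,0],[0,0,0,0,0,0],[0,0,0,0,0,0],[0,0,0,0,0,0],[0,0,15,0,0,0],[0,0,30,0,0,0],[0,0,40,0,0,0],[0,0,40,0,0,0],[0,0,0,0,0,0]]' 85
python3 - <<'E'
from fit import *
import json
I={n:env.capture(n) for n in CI}; [cv2.imwrite(f"pics/{n}4.png",I[n]) for n in I]
D={n:edges(I[n]) for n in I}
P=json.load(open("poses.json"))
print(env.get_obs()["eef_pos"])
for k,p,z in(("wide_frame",[.626,-.021,-1.28],.003),("tall_frame",P["tall_frame"],0),("tall_frame",np.array(P["tall_frame"])+[0,0,.15],0),("bar",P["bar"],0),("egg",P["egg"],0)): print(k,[(np.round(r[0],4),round(r[1],2)) for r in (fit(k,p,D,(c,),z) for c in CI)])
im=np.hstack([cv2.resize(I["top"][120:220,270:430],None,fx=2.4,fy=2.4),cv2.resize(I["scene"][200:300,250:410],None,fx=2.4,fy=2.4)]); cv2.imwrite("pics/b4.png",im)
E
```

```text
time_s: 19.1
eef_pos: [0.6297, -0.0216, 0.1623]
eef_rot: [[-0.288, 0.958, 0.013], [0.958, 0.288, -0.003], [-0.006, 0.011, -1.0]]
wrist_force: [0.8, 0.3, 0.9]
gripper_width: 0.992
[ 0.62640387 -0.02098947  0.15630037]
wide_frame [(array([ 0.7109, -0.0643, -1.473 ]), np.float64(0.93)), (array([ 0.6278, -0.0196, -1.2711]), np.float64(0.52))]
tall_frame [(array([ 0.4334, -0.0108, -2.1515]), np.float64(3.0)), (array([ 0.4369, -0.0032, -1.9155]), np.float64(1.77))]
tall_frame [(array([ 0.4334, -0.0108, -2.0015]), np.float64(3.0)), (array([ 0.4369, -0.0032, -1.9154]), np.float64(1.77))]
bar [(array([ 0.4542, -0.1407, -2.8258]), np.float64(0.49)), (array([ 0.4574, -0.142 , -2.8211]), np.float64(0.16))]
egg [(array([ 0.5435, -0.1607,  0.0231]), np.float64(0.55)), (array([ 0.547 , -0.1616,  0.016 ]), np.float64(0.85))]
```

View pics/b4.png

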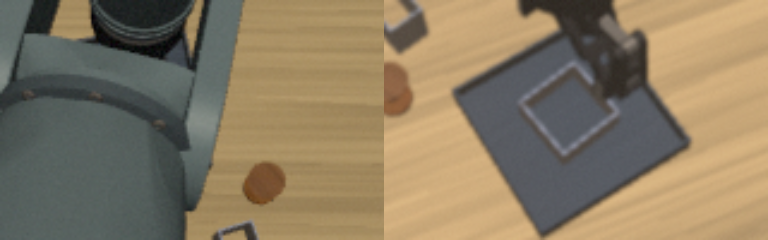

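The scene view shows the wide frame flat in the square tin at (566,112). The arm hides it in the top view. Going for the tall frame.

```bash
python3 -m inch '[[-10,1,0,0,0,-0.08],[-20,2,0,0,0,-0.08],[-27,2,0,0,0,-0.08],[-30,2,0,0,0,-0.08],[-30,2,0,0,0,-0.08],[-30,2,0,0,0,-0.08],[-25,2,0,0,0,-0.08],[-14,2,0,0,0,-0.08],[-4,1,0,0,0,-0.08],[0,0,0,0,0,0],[0,0,-30,0,0,0]]' 75; python3 -m inch '[[0,0,-30,0,0,0],[0,0,-22,0,0,0],[0,0,-10,0,0,0],[0,0,-3,0,0,0],[0,0,0,0,0,0],[0,0,0,0,0,0]]'
```

```text
time_s: 20.3
eef_pos: [0.4382, -0.0056, 0.1261]
eef_rot: [[0.413, 0.911, 0.007], [0.911, -0.413, -0.002], [0.001, 0.007, -1.0]]
wrist_force: [0.5, -0.7, -0.4]
gripper_width: 0.881
time_s: 20.9
eef_pos: [0.4363, -0.005, 0.0597]
eef_rot: [[0.415, 0.91, 0.002], [0.91, -0.415, -0.0], [0.0, 0.002, -1.0]]
wrist_force: [-0.4, 0.2, 0.3]
gripper_width: 0.876
```

```bash
python3 -m inch '[[0,0,0,0,0,0],[0,0,0,0,0,0],[0,0,0,0,0,0],[0,0,0,0,0,0],[0,0,0,0,0,0],[0,0,0,0,0,0],[0,0,0,0,0,0],[0,0,0,0,0,0],[0,0,0,0,0,0],[0,0,0,0,0,0]]' 15 30;  python3 -m inch '[[0,0,15,0,0,0],[0,0,30,0,0,0],[0,0,35,0,0,0],[0,0,0,0,0,0],[0,0,0,0,0,0]]'
```

```text
time_s: 21.9
eef_pos: [0.4359, -0.005, 0.0594]
eef_rot: [[0.415, 0.91, 0.001], [0.91, -0.415, -0.0], [0.0, 0.001, -1.0]]
wrist_force: [-0.5, -0.3, 5.8]
gripper_width: 0.388
time_s: 22.4
eef_pos: [0.4356, -0.0049, 0.1391]
eef_rot: [[0.415, 0.91, 0.001], [0.91, -0.415, -0.0], [0.0, 0.002, -1.0]]
wrist_force: [0.2, -0.5, -0.4]
gripper_width: 0.396
```

```bash
python3 -m inch '[[12,-1,0,0,0,0],[22,-2,0,0,0,0],[30,-2,0,0,0,0],[32,-2,0,0,0,0],[32,-2,0,0,0,0],[28,-2,0,0,0,0],[20,-2,0,0,0,0],[11,-1,0,0,0,0],[3,-1,0,0,0,0],[0,0,0,0,0,0],[0,0,0,0,0,0]]'
python3 - <<'E'
from fit import *
I=env.capture("scene"); cv2.imwrite("pics/scene5.png",I)
print(env.get_obs()["eef_pos"])
p=env.get_obs()["eef_pos"]; im=cv2.resize(I[150:300,230:410],None,fx=3,fy=3)
cv2.imwrite("pics/b5.png",im)
E
```

```text
time_s: 23.5
eef_pos: [0.6245, -0.0196, 0.1376]
eef_rot: [[0.415, 0.91, -0.002], [0.91, -0.415, 0.001], [-0.0, -0.002, -1.0]]
wrist_force: [-0.1, 0.4, -1.0]
gripper_width: 0.392
[ 0.6244971  -0.01964418  0.1379828 ]
```

View pics/b5.png

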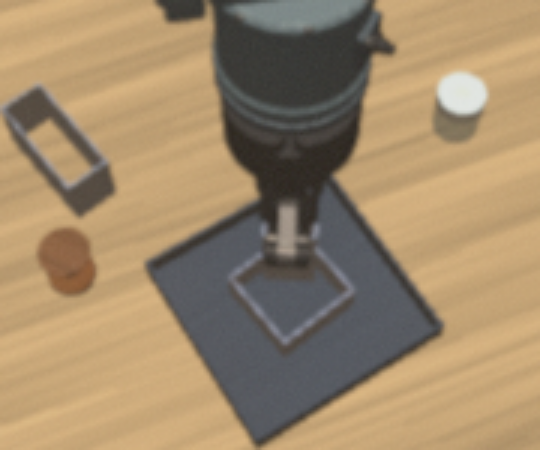

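The tall frame is held over the wide frame, but about 41° out of line with it. I'll turn it square to gain clearance, then lower.

```bash
python3 -m inch '[[1,0,0,0,0,0.08],[1,0,0,0,0,0.08],[0,0,0,0,0,0.08],[0,0,0,0,0,0.08],[0,0,0,0,0,0.08],[0,0,0,0,0,0.08],[0,0,0,0,0,0.08],[0,0,0,0,0,0.08],[0,0,0,0,0,0.08],[0,0,0,0,0,0],[0,0,0,0,0,0]]'; python3 -m inch '[[0,0,-15,0,0,0],[0,0,-15,0,0,0],[0,0,-15,0,0,0],[0,0,-12,0,0,0],[0,0,-10,0,0,0],[0,0,-5,0,0,0],[0,0,-3,0,0,0],[0,0,-2,0,0,0],[0,0,0,0,0,0],[0,0,0,0,0,0]]'
```

```text
time_s: 24.65
eef_pos: [0.627, -0.0198, 0.1389]
eef_rot: [[-0.286, 0.958, 0.0], [0.958, 0.286, -0.0], [-0.0, 0.0, -1.0]]
wrist_force: [-0.1, -0.2, -0.7]
gripper_width: 0.398
time_s: 25.65
eef_pos: [0.6279, -0.02, 0.0625]
eef_rot: [[-0.288, 0.958, 0.001], [0.958, 0.288, -0.0], [-0.001, 0.001, -1.0]]
wrist_force: [-0.2, -0.4, 0.4]
gripper_width: 0.394
```

```bash
python3 -m inch '[[0,0,-1,0,0,0],[0,0,0,0,0,0],[0,0,0,0,0,0]]'; python3 -m inch '[[0,0,0,0,0,0],[0,0,0,0,0,0],[0,0,0,0,0,0],[0,0,0,0,0,0],[0,0,0,0,0,0],[0,0,15,0,0,0],[0,0,30,0,0,0],[0,0,40,0,0,0],[0,0,20,0,0,0],[0,0,0,0,0,0]]' 75
```

```text
time_s: 25.95
eef_pos: [0.6281, -0.02, 0.0624]
eef_rot: [[-0.288, 0.958, 0.002], [0.958, 0.288, -0.001], [-0.001, 0.001, -1.0]]
wrist_force: [-2.9, -0.4, 6.7]
gripper_width: 0.397
time_s: 26.95
eef_pos: [0.6302, -0.0203, 0.1714]
eef_rot: [[-0.288, 0.958, 0.009], [0.958, 0.288, -0.002], [-0.004, 0.008, -1.0]]
wrist_force: [0.9, -0.8, 0.3]
gripper_width: 0.872
```

```bash
python3 -m inch '[[-6,-4,0,0,0,-0.128],[-10,-8,0,0,0,-0.128],[-15,-11,0,0,0,-0.128],[-18,-13,0,0,0,-0.128],[-20,-14,0,0,0,-0.128],[-20,-14,0,0,0,-0.128],[-20,-14,0,0,0,-0.128],[-18,-13,0,0,0,-0.128],[-16,-11,0,0,0,-0.128],[-14,-9,0,0,0,-0.128],[-10,-7,0,0,0,-0.128],[-5,-3,0,0,0,-0.128]]' 70; python3 -m inch '[[0,0,0,0,0,0],[0,0,0,0,0,0],[0,0,0,0,0,0]]'
python3 - <<'E'
from fit import *
import json
I={n:env.capture(n) for n in CI}; [cv2.imwrite(f"pics/{n}6.png",I[n]) for n in I]
D={n:edges(I[n]) for n in I}
P=json.load(open("poses.json"))
print(env.get_obs()["eef_pos"])
for k,p,z in(("wide_frame",[.6265,-.02,-1.28],.003),("tall_frame",[.6265,-.02,-1.28],.003),("bar",P["bar"],0),("egg",P["egg"],0)): print(k,[(np.round(r[0],4),round(r[1],2)) for r in (fit(k,p,D,(c,),z) for c in CI)])
im=np.hstack([cv2.resize(I["top"][120:220,270:430],None,fx=2.4,fy=2.4),cv2.resize(I["scene"][190:290,220:380],None,fx=2.4,fy=2.4)]); cv2.imwrite("pics/b6.png",im)
E
```

```text
time_s: 28.15
eef_pos: [0.454, -0.141, 0.1651]
eef_rot: [[0.949, 0.315, -0.001], [0.315, -0.949, 0.001], [-0.001, -0.001, -1.0]]
wrist_force: [-0.7, 0.5, -0.2]
gripper_width: 0.816
time_s: 28.45
eef_pos: [0.4555, -0.1406, 0.1656]
eef_rot: [[0.946, 0.324, -0.0], [0.324, -0.946, 0.0], [-0.0, -0.0, -1.0]]
wrist_force: [-0.2, 0.2, -0.1]
gripper_width: 0.821
[ 0.45553885 -0.14055812  0.16566457]
wide_frame [(array([ 0.6264, -0.0179, -1.2802]), np.float64(0.34)), (array([ 0.6273, -0.0195, -1.2828]), np.float64(0.85))]
tall_frame [(array([ 0.6286, -0.0258, -1.2616]), np.float64(0.3)), (array([ 0.6314, -0.0209, -1.2804]), np.float64(0.44))]
bar [(array([ 0.4723, -0.1501, -2.4669]), np.float64(1.1)), (array([ 0.4576, -0.142 , -2.8195]), np.float64(0.16))]
egg [(array([ 0.506 , -0.1432,  0.0939]), np.float64(1.56)), (array([ 0.5471, -0.1615, -0.0582]), np.float64(0.86))]
```

View pics/b6.png

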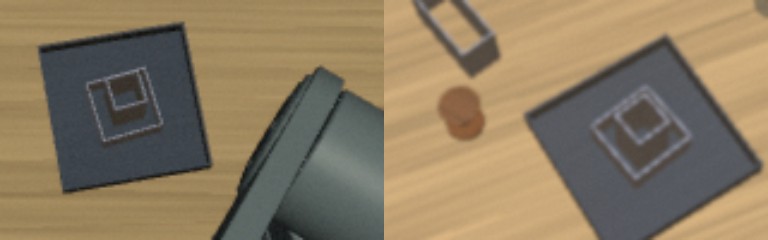

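Both square frames are nested in their tin, with centres within about 8 mm (limit 21 mm). Now the bar.

```bash
python3 -m inch '[[0,0,-25,0,0,0],[0,0,-30,0,0,0],[0,0,-30,0,0,0],[0,0,-22,0,0,0],[0,0,-12,0,0,0],[0,0,-4,0,0,0],[0,0,0,0,0,0]]';  python3 -m inch '[[0,0,0,0,0,0],[0,0,0,0,0,0],[0,0,0,0,0,0],[0,0,0,0,0,0],[0,0,0,0,0,0],[0,0,0,0,0,0],[0,0,0,0,0,0],[0,0,0,0,0,0],[0,0,0,0,0,0],[0,0,0,0,0,0]]' 18 30;  python3 -m inch '[[0,0,15,0,0,0],[0,0,30,0,0,0],[0,0,35,0,0,0],[0,0,0,0,0,0]]'
```

```text
time_s: 29.25
eef_pos: [0.4555, -0.1408, 0.0428]
eef_rot: [[0.947, 0.322, -0.0], [0.322, -0.947, 0.0], [-0.0, -0.0, -1.0]]
wrist_force: [-0.2, -0.2, -0.6]
gripper_width: 0.827
time_s: 30.25
eef_pos: [0.4562, -0.1413, 0.044]
eef_rot: [[0.947, 0.321, 0.002], [0.321, -0.947, -0.001], [0.001, 0.002, -1.0]]
wrist_force: [-0.5, 0.8, 7.0]
gripper_width: 0.416
time_s: 30.65
eef_pos: [0.4583, -0.1426, 0.1275]
eef_rot: [[0.947, 0.321, 0.008], [0.321, -0.947, -0.005], [0.006, 0.007, -1.0]]
wrist_force: [0.1, 0.2, 0.3]
gripper_width: 0.416
```

```bash
python3 -m inch '[[-1,-8,0,0,0,0.126],[-2,-13,0,0,0,0.126],[-3,-18,0,0,0,0.126],[-3,-22,0,0,0,0.126],[-4,-25,0,0,0,0.126],[-4,-26,0,0,0,0.126],[-4,-26,0,0,0,0.126],[-3,-24,0,0,0,0.126],[-3,-20,0,0,0,0.126],[-3,-17,0,0,0,0.126],[-1,-12,0,0,0,0.126],[-1,-6,0,0,0,0.126]]'; python3 -m inch '[[0,0,0,0,0,0],[0,0,0,0,0,0],[0,0,0,0,0,0]]'
python3 - <<'E'
from fit import *
I={n:env.capture(n) for n in CI}; [cv2.imwrite(f"pics/{n}7.png",I[n]) for n in I]
D={n:edges(I[n]) for n in I}
for n in CI: print(fit("bar",[.4235,-.358,1.84],D,(n,),z0=.0835))
im=np.hstack([cv2.resize(I["top"][190:290,380:540],None,fx=2.4,fy=2.4),cv2.resize(I["scene"][150:270,80:272],None,fx=2,fy=2)]); cv2.imwrite("pics/b7.png",im)
E
```

```text
time_s: 31.85
eef_pos: [0.4228, -0.3587, 0.122]
eef_rot: [[-0.269, 0.963, -0.0], [0.963, 0.269, 0.0], [0.0, -0.0, -1.0]]
wrist_force: [0.4, 0.3, -1.5]
gripper_width: 0.418
time_s: 32.15
eef_pos: [0.4232, -0.3571, 0.1224]
eef_rot: [[-0.263, 0.965, -0.0], [0.965, 0.263, 0.001], [0.001, -0.0, -1.0]]
wrist_force: [-0.5, 0.7, -1.0]
gripper_width: 0.416
(array([ 0.44985144, -0.34968565,  2.55435588]), np.float64(1.2357571125030518))
(array([ 0.42921621, -0.35508463,  1.82865475]), np.float64(0.5680818557739258))
```

View pics/b7.png

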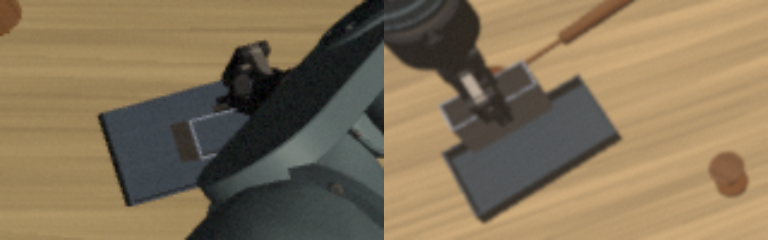

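The bar is held level and lengthwise over the tin. Lowering it.

```bash
python3 -m inch '[[0,-1,-15,0,0,0],[0,0,-20,0,0,0],[0,0,-18,0,0,0],[0,0,-12,0,0,0],[0,0,-6,0,0,0],[0,0,-2,0,0,0],[0,0,-2,0,0,0],[0,0,0,0,0,0],[0,0,0,0,0,0]]'
```

```text
time_s: 33.15
eef_pos: [0.4237, -0.3592, 0.0484]
eef_rot: [[-0.265, 0.964, 0.001], [0.964, 0.265, -0.001], [-0.001, 0.0, -1.0]]
wrist_force: [-0.2, 0.2, -0.8]
gripper_width: 0.42
```

```bash
python3 -m inch '[[0,0,-2,0,0,0],[0,0,0,0,0,0],[0,0,0,0,0,0]]'; python3 -m inch '[[0,0,0,0,0,0],[0,0,0,0,0,0],[0,0,0,0,0,0],[0,0,0,0,0,0],[0,0,0,0,0,0],[0,0,15,0,0,0],[0,0,30,0,0,0],[0,0,40,0,0,0],[0,0,40,0,0,0],[0,0,40,0,0,0],[0,0,0,0,0,0]]' 65
```

```text
time_s: 33.45
eef_pos: [0.4238, -0.3595, 0.047]
eef_rot: [[-0.265, 0.964, 0.001], [0.964, 0.265, -0.001], [-0.002, 0.001, -1.0]]
wrist_force: [-1.0, 1.6, 5.4]
gripper_width: 0.414
time_s: 34.55
eef_pos: [0.4258, -0.3618, 0.2188]
eef_rot: [[-0.265, 0.964, 0.008], [0.964, 0.265, -0.01], [-0.012, 0.005, -1.0]]
wrist_force: [1.7, -0.3, 0.1]
gripper_width: 0.76
```

```bash
python3 -m inch '[[-10,30,20,0,0,0],[-10,40,20,0,0,0],[-10,40,20,0,0,0],[-10,40,0,0,0,0],[-10,40,0,0,0,0],[-10,40,0,0,0,0],[-10,40,0,0,0,0],[-10,30,0,0,0,0],[0,20,0,0,0,0],[0,0,0,0,0,0],[0,0,0,0,0,0]]'
python3 - <<'E'
from fit import *
import json
I={n:env.capture(n) for n in CI}; [cv2.imwrite(f"pics/{n}8.png",I[n]) for n in I]
D={n:edges(I[n]) for n in I}
P=json.load(open("poses.json"))
for k,p,z in(("wide_ring",[.432,.3635,0],.003),("tall_ring",[.4305,.365,0],.003),("wide_frame",[.6265,-.02,-1.28],.003),("tall_frame",[.6285,-.024,-1.28],.003),("bar",[.4235,-.359,1.843],.003),("oblong_tin",P["oblong_tin"],0),("shaker",P["shaker"],0),("egg",P["egg"],0)): print(k,[(np.round(r[0],4),round(r[1],2)) for r in (fit(k,p,D,(c,),z) for c in CI)])
for n,(x0,x1,y0,y1) in dict(top=(110,520,130,300),scene=(90,490,80,310)).items(): cv2.imwrite(f"pics/c_{n}.png",cv2.resize(I[n][y0:y1,x0:x1],None,fx=1.95,fy=1.95))
E
```

```text
time_s: 35.65
eef_pos: [0.3434, -0.0389, 0.2712]
eef_rot: [[-0.266, 0.964, 0.001], [0.964, 0.266, -0.001], [-0.001, 0.001, -1.0]]
wrist_force: [-0.3, -0.1, 0.1]
gripper_width: 0.762
wide_ring [(array([0.4311, 0.3628, 0.033 ]), np.float64(0.24)), (array([0.4353, 0.3615, 0.094 ]), np.float64(1.75))]
tall_ring [(array([0.4311, 0.365 , 0.136 ]), np.float64(0.29)), (array([0.4199, 0.3695, 0.1309]), np.float64(1.05))]
wide_frame [(array([ 0.6242, -0.0182, -1.2576]), np.float64(0.32)), (array([ 0.627 , -0.0196, -1.2786]), np.float64(0.88))]
tall_frame [(array([ 0.6331, -0.0243, -1.2792]), np.float64(0.28)), (array([ 0.6314, -0.0211, -1.269 ]), np.float64(0.45))]
bar [(array([ 0.426 , -0.3603,  1.8401]), np.float64(0.29)), (array([ 0.4187, -0.3594,  1.8451]), np.float64(0.46))]
oblong_tin [(array([ 0.4232, -0.3583,  0.2716]), np.float64(0.12)), (array([ 0.4336, -0.3542,  0.2734]), np.float64(0.47))]
shaker [(array([0.5346, 0.1572, 0.1302]), np.float64(0.05)), (array([0.5346, 0.1574, 0.0569]), np.float64(0.06))]
egg [(array([ 0.5429, -0.1602,  0.036 ]), np.float64(0.56)), (array([ 0.5474, -0.1616, -0.0639]), np.float64(0.86))]
```

View pics/c_scene.png

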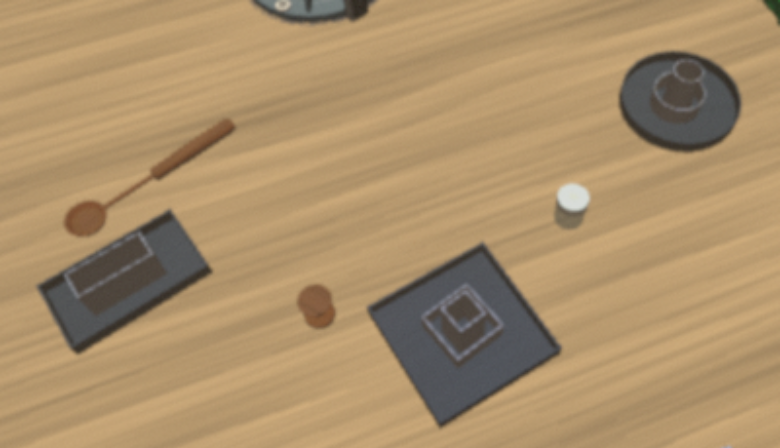

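View pics/c_top.png

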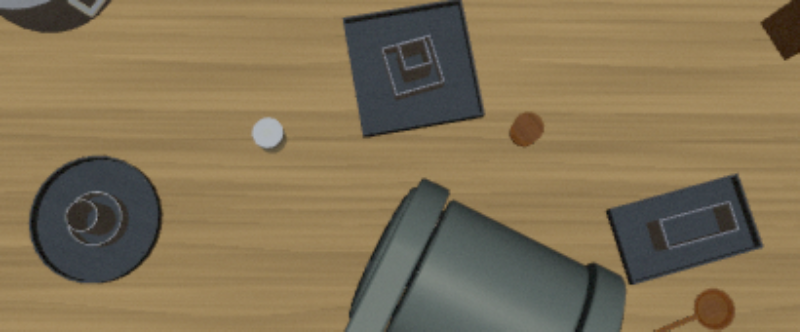

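Both views show all five pieces standing in the right tins, with the rings and frames nested. The bar lies lengthwise, and the shaker and egg cup are where they were. Handing in.

```bash
python3 -c "
from station import env
print(env.job_done(), env.get_obs()['time_s'])"
```

```text
the job is handed in; nothing more can be done
the job is handed in; nothing more can be done
```

All five pieces are in the tins of their own shape and released. I handed the job in with the robot's clock at about 36 s of the 122 s allowed, and no verdict is reported. The gripper was open and clear of everything.

These are the last checks, from edge fits on the final pictures:

| Check | Measured | Limit |
|---|---|---|
| Tall ring from wide ring's centre | about 2 mm (top camera) | 14 mm |
| Wide ring from tin's centre | about 1–2 mm | 45 mm |
| Tall frame from wide frame's centre | about 5–11 mm | 21 mm |
| Wide frame from tin's centre | under about 5 mm | 45 mm |
| Bar from tin's centre | about 3 mm | 30 x 45 mm |
| Bar's angle to the tin's length | about 0.01 rad | 0.35 rad |
| Shaker and egg cup | moved less than 1 mm | 30 mm |

- **Disagreement:** the scene camera's fits of the two nested rings were poor and put them about 17 mm apart. An earlier scene fit, taken just after the tall ring was placed, gave about 6 mm. Both final pictures show the rings nested, so I relied on the top camera.
- **Not measured:** I judged uprightness and standing on the floor from the pictures and from the contact force. I felt floor contact of 5–7 N for four of the pieces; the wide ring showed none, and I judged it from height alone.

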